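Index the table leg by four clicks and clamp it

TASK

The table leg in the fluting jig is ready for its next flute. Pinch the two orange tabs of the sloping index dial, turn it exactly four clicks clockwise (as seen looking at the dial) from where it now stands and let go so that the tabs spring out and lock; only then swing the red-balled clamp lever all the way over to its other stop, towards the dial, and let go of it. Leave everything else on the bench where it is.

Things in the scene. Friction and masses are not known exactly. Their poses are not given: they have to be found in the camera images.
- dial_grip (a point): Where to grip the index dial: on its axis, 40 mm above the round face (112 mm across, on a green 118 mm square block), at the upper part of its two orange tabs. Own z: along the dial's axis, out of the face, leaning 28 degrees from vertical roughly towards the robot. Own y: the line through the two tabs; it turns with the dial. The black hub between the tabs is 20 mm across and ends 14 mm below this point.
- dial (a joint): Index dial angle, rad, grows clockwise looking at the face (left-handed about dial_grip's z). A click is 18 degrees = 0.314 rad; it rests at 0, 0.314, 0.628 ... 2.513 and starts in one of the first three. Between clicks a spring roller resists with up to 0.2 N m, then pulls it into the next; let go under half a click off, it settles in the nearest. The table leg turns with it.
- tab_left (a joint): How far one orange tab is pressed in, m: 0 out (dial locked), 0.007 fully in; free beyond about 0.0045. Springs: 3.5 N to start, 7 N fully in. Each tab is 18 mm wide, 6 mm thick, and reaches along the axis from 30 mm below to 12 mm beyond dial_grip. Outer faces 56 mm apart at rest, 42 mm fully pinched.
- tab_right (a joint): The same for the opposite tab. The dial turns only while both are pressed in at once.
- dial_rim (a point): A point on the rim of the dial's brass plate, 34 mm from the axis; it turns with the dial (four clicks move it 40 mm in a straight line). The small pins and lugs around the plate, out to 48 mm from the axis, stay at least 25 mm below dial_grip along the axis.
- clamp (a joint): Clamp lever angle, rad: 0 leaning away from the dial (open), 1.1 leaning towards the dial (clamped, its stop). It starts between 0 and 0.15, stays where it is left, and takes about 3 N at the ball.
- clamp_ball (a point): Centre of the red ball, 28 mm across, at the end of the clamp lever (steel rod 11 mm thick), 85 mm from its pivot.
- clamp_pivot (a point): The clamp lever's pivot on its green block, 60 mm above the bench, fixed. Own axes: z up; y level, along the bed towards the dial's end; x level, away from the robot. The lever swings in the y-z plane from 0.55 rad to -y of upright to 0.55 rad to +y of upright. The leg, up to 48 mm thick, axis 100 mm above the bench, lies along y, 115 mm to +x of the pivot.
- gouge_a: A carving gouge with a dark wood handle, 220 mm long, lying on the bench in front of the jig; not to be moved. Origin under its middle.
- gouge_b: A carving gouge with a light handle, 220 mm long, lying on the bench; not to be moved. Origin under its middle.
- mallet: A round wooden carver's mallet standing on its head, 88 mm across, 235 mm high; not to be moved. Origin under its middle.
- glue: A white glue bottle, 68 mm across, 170 mm high, standing; not to be moved. Origin under its middle.
- sanding_block: A cork sanding block, 60 x 40 x 28 mm, lying on the jig's wooden bed at the tailstock end; not to be moved. Origin under its middle.
- offcut_a: A wood offcut, 90 x 45 x 30 mm; not to be moved. Origin under its middle.
- offcut_b: A wood offcut, 60 x 50 x 40 mm; not to be moved. Origin under its middle.

How it is judged (in metres and radians):
On the way, in this order (a step that is already met when the one before it is completed fails the run):
1. the dial is four clicks clockwise of where it started, with both tabs sprung out again (distance of dial_rim from where it was at the start of the episode between 0.0375 and 0.0423 m and value of joint dial above 1.1 rad and value of joint each of tab_left, tab_right below 0.002 m), for 0.2 s.
2. the clamp lever is thrown over (value of joint clamp above 0.95 rad), for 0.2 s.
At the end, for the whole second after the job is handed in: The dial rests four clicks (72 degrees, within 5) clockwise of its start with both tabs out (less than 2 mm pressed), and the clamp lever stands within 0.15 rad of its stop on the dial's side (all of step 1 and value of joint clamp above 0.95 rad and velocity of joint dial between -0.1 and 0.1 rad/s); the robot touches nothing.
It fails at once if something else on the bench was shifted by more than 30 mm (distance of any of gouge_a, gouge_b, mallet, glue, sanding_block, offcut_a, offcut_b from where it was at the start of the episode above 0.03 m).
It also fails if it takes over 54 s, if anything falls off the work surface, if the arm or the gripper's body presses on something with over 40 N, if the wrist force passes 120 N, or if a joint passes its speed limit or range.

ROBOT

A 6-joint arm with a two-finger parallel gripper is mounted at the origin on the work surface. World frame = base frame: x ahead of the robot, y to its left, z up, the work surface at z = 0. Lengths are in m, angles in degrees, forces in N, time in s.
With the tool pointing down it reaches from about 0.3 to 0.75 m from the base axis. Payload 8.5 kg.
Tool frame: the origin (TCP) lies between the finger pads; the fingertips stand 25 mm ahead of it and the grasp point (between the pads) lies 6 mm ahead of it; y points along the fingers, z is the direction in which the jaws open and shut, and the axes are right-handed (so a half turn about y gives the same grasp; the last joint's range is limited). The gripper opens to 88 mm and grips with 3 to 60 N. Pads are 18 mm wide; open, the fingers measure 123 mm over their backs; the gripper's body (75 mm by 187 mm) begins 45 mm behind the grasp point.
Start: joints at [-75.361, 21.807, 74.336, -0, 83.858, -12.336], TCP at [0.249, -0.49, 0.264] pointing down, gripper open.
Joint ranges: [-178.18, 178.18], [-50.72, 133.34], [12.68, 142.11], [-81.47, 261.47], [9.98, 163.14], [-165.26, 165.26]. Speed limits (degrees/s): [136.94, 136.94, 180, 180, 180, 180].

INTERFACE

Orientations are given as a 3x3 rotation matrix whose columns are the frame's x, y, z axes.
In Python, from workcell import robot gives the robot as it stands.
- The arm moves only by the tool servo_tool, never from a script. Its argument "commands" is a list of rows, each a list of 3 entries, a list of its own where there are three numbers: the shift along the tool's x, y, z in mm, then the turn, a rotation vector about the tool's x, y, z in degrees, then the opening, from 0 (shut) to 1 (fully open). In form: [[[x, y, z], [ax, ay, az], grip], ...]. A call has 1 to 20 rows; each row is the pose to reach, as a shift and turn from the pose commanded when the call began, along the tool's axes at that moment; what a row does not reach only later rows make up. A row lasts 1/10 s, in which the tool goes at most 50 mm and 8.59 degrees, less where a joint would pass 70% of its speed; a pose out of reach is approached as far as the arm can. A call with a gripper value outside its range is refused whole. The fingers move at their own pace and stop on an object; "squeeze" is the grip in N (left out, the last holds). Time passes only in rows, so rows that repeat a pose let the fingers close. It gives the time, the measured TCP pose, the force and the opening at its end, in the units of the state.
- robot.get_obs(): the state, without advancing time (a new reading comes with each control period).
- robot.grab_frame(name): name is "scene" or "side" or "wrist"; returns a dict with "color" (420x560x3 uint8, red, green, blue), "depth" (420x560 float32, m along the optical axis (not along the pixel's ray), 0 where there is no reading), "intrinsics" (3x3 intrinsics, pixels), "k1" (the pictures are not rectified: a ray, as slopes to the right and down, at radius r is drawn at 1 + k1 r^2 times it, then the intrinsics apply), "extrinsics" (4x4, takes a point from world to camera coordinates). Camera axes: x right, y up, looking along -z (the intrinsics and any distortion apply to the point x, -y, -z); pixel columns grow to the right and rows downward; lengths in m; the calibration is good to about 2 mm. A picture is of the moment at which its call begins.
- robot.sign_off(): hands the job in, once; it reports no verdict.
Trained networks look in a picture, given as the dict that the camera call returned (one of the last four; its "shot" number tells which), for a name from the list of things; names that differ only in an ending like _2 or _b are one class to them, and where a whole thing is asked for, a point or a joint stands for the part that bears it (a point fixed in the world has none). Each returns a list of dicts, best first, with "confidence" (0 to 1); they miss things now and then, are a little off and sometimes report something else, mostly with a low value. They report only what shows in the picture. A call takes as long as a camera call.
- robot.boxes_of(picture, thing): "at" ([x, y, z] in m, in the coordinates of the camera as it stood for that picture, good to about 4 mm: the middle of the surface that is visible of it).
- robot.trace(picture, thing): "mask" (420x560 bool, what is visible of it).
The state is a dict: "clock": time; "q": joint angles; "joint_vel": joint speeds; "joint_torque": joint torques, N m; "tcp_pos": TCP position; "eef_rot": TCP orientation; "contact_force": force on the tool from outside, world axes, zero at the start; "moment": the same for the moment, N m; "gripper_width": finger opening in m.
Only numpy, scipy, OpenCV 4.12 (cv2) and the standard library are available. Lean on these libraries where they do the work, as an engineer would, in place of code of your own. Each camera call takes 0.05 s, during which the arm holds its last target.

## Working session

There is one attempt and no reset: what is moved stays moved. The work goes in short steps, Python scripts to look and compute and a tool call to move; the robot and the scene stay as the last step left them, time stands still between calls to the robot, and variables do not carry over. Pictures are saved under pics/ and viewed, and the job is handed in when it is done.

Besides the shell and the picture viewer there is one more tool, called after "Request:" as name(argument=value, ...) on one line, values as JSON. servo_tool: Moves the arm, as the interface text tells. Its arguments: {"type":"object","properties":{"commands":{"type":"array"},"squeeze":{"type":"number"}},"required":["commands"]}

```bash
ls; mkdir -p pics
cat > h.py <<'E'
import numpy as np, cv2
from workcell import robot
def save(f,name):
    cv2.imwrite(f'pics/{name}.png', f['color'][:,:,::-1])
def cam2w(f,p):
    E=np.array(f['extrinsics']); R=E[:3,:3]; t=E[:3,3]
    return R.T@(np.array(p)-t)
def px2w(f,u,v,d=None):
    # u,v arrays
    u=np.atleast_1d(u).astype(float); v=np.atleast_1d(v).astype(float)
    K=np.array(f['intrinsics']); k1=f['k1']
    n=cv2.undistortPoints(np.stack([u,v],-1).reshape(-1,1,2),K,np.array([k1,0,0,0.]),).reshape(-1,2)
    if d is None: d=f['depth'][v.astype(int),u.astype(int)]
    P=np.stack([n[:,0]*d,-n[:,1]*d,-d*np.ones(len(u))],-1)
    E=np.array(f['extrinsics']);R=E[:3,:3];t=E[:3,3]
    return (P-t)@R
def w2px(f,P):
    P=np.atleast_2d(P);E=np.array(f['extrinsics']);C=P@E[:3,:3].T+E[:3,3]
    a=C[:,0]/-C[:,2];b=-C[:,1]/-C[:,2];s=1+f['k1']*(a*a+b*b);K=np.array(f['intrinsics'])
    return np.stack([K[0,0]*a*s+K[0,2],K[1,1]*b*s+K[1,2]],-1)
E
python3 - <<'E'
from h import *
for n in ['scene','side','wrist']:
    f=robot.grab_frame(n); save(f,n+'0'); 
    for t in ['dial_grip','dial_rim','clamp_ball','clamp','mallet','glue','gouge_a','offcut_a','sanding_block']:
        try:
            r=robot.boxes_of(f,t)
            print(n,t,[(round(x['confidence'],2),cam2w(f,x['at']).round(3).tolist()) for x in r[:2]])
        except Exception as e: print(n,t,e)
o=robot.get_obs(); print(o)
E
```

```text
pics
scene dial_grip [(0.83, [0.581, 0.167, 0.139])]
scene dial_rim [(0.58, [0.581, 0.17, 0.136])]
scene clamp_ball [(0.54, [0.542, -0.045, 0.145])]
scene clamp [(0.59, [0.458, 0.435, 0.04])]
scene mallet [(0.76, [0.696, 0.374, 0.109]), (0.26, [0.579, 0.169, 0.134])]
scene glue [(0.72, [0.573, 0.422, 0.094]), (0.19, [0.694, 0.371, 0.109])]
scene gouge_a [(0.94, [0.518, -0.491, 0.022]), (0.61, [0.583, 0.168, 0.135])]
scene offcut_a [(0.87, [0.461, 0.432, 0.04]), (0.62, [0.592, 0.159, 0.155])]
scene sanding_block [(0.95, [0.535, -0.15, 0.057]), (0.66, [0.696, 0.374, 0.11])]
side dial_grip [(0.76, [0.572, 0.181, 0.129])]
side dial_rim []
side clamp_ball [(0.59, [0.528, -0.034, 0.122])]
side clamp [(0.47, [0.53, -0.036, 0.128])]
side mallet [(0.75, [0.68, 0.396, 0.113]), (0.62, [0.329, -0.379, 0.029])]
side glue [(0.71, [0.546, 0.451, 0.104]), (0.46, [0.575, 0.184, 0.131])]
side gouge_a [(0.67, [0.409, 0.019, 0.015])]
side offcut_a [(0.89, [0.33, -0.378, 0.03]), (0.59, [0.447, 0.45, 0.038])]
side sanding_block [(0.8, [0.527, -0.139, 0.058])]
wrist dial_grip []
wrist dial_rim []
wrist cla
[... 264 characters left out ...]
04,
        8.38581322e+01, -1.23349188e+01]), 'joint_vel': array([-0.01533271, -0.05188491, -0.03779207,  0.07373433, -0.07235298,
        0.06931266]), 'joint_torque': array([ 3.90263785e-04, -4.37792766e+01, -2.24731368e+01,  7.14039244e-02,
        3.13859072e-02, -2.18487611e-05]), 'tcp_pos': array([ 0.24949255, -0.49015228,  0.26375464]), 'eef_rot': array([[-8.91195993e-01, -2.81647991e-06,  4.53618455e-01],
       [-4.53618455e-01, -1.84194542e-05, -8.91195993e-01],
       [ 1.08654399e-05, -1.00000000e+00,  1.51377365e-05]]), 'contact_force': array([-0.03839245, -0.28378423,  0.23684782]), 'moment': array([-0.02709353, -0.00019158,  0.00763076]), 'gripper_width': 0.08825706174112499}
```

View pics/scene0.png

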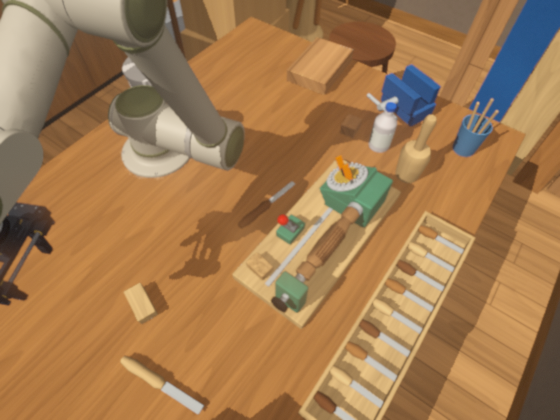

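View pics/side0.png

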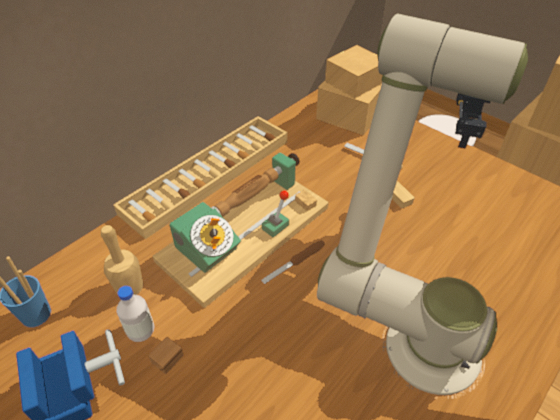

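Run:
```python
from h import *
for n,c,t in [('side',(212,235),None),('scene',(346,175),None)]:
    f=robot.grab_frame(n); np.savez(f'pics/{n}1.npz',**{k:np.array(v) for k,v in f.items()})
    u0,v0=c
    cr=f['color'][v0-75:v0+75,u0-100:u0+120]; cv2.imwrite(f'pics/{n}_crop.png',cv2.resize(cr[:,:,::-1],None,fx=3.6,fy=3.6,interpolation=cv2.INTER_CUBIC))
    m=robot.trace(f,'dial_grip'); print(len(m), m and m[0]['mask'].sum())
    if m:
        v,u=np.nonzero(m[0]['mask']); P=px2w(f,u,v); ok=f['depth'][v,u]>0; P=P[ok]
        # ransac plane with tilt 28
        rng=np.random.default_rng(0);best=0
        for _ in range(3000):
            a=P[rng.choice(len(P),3,False)]; nn=np.cross(a[1]-a[0],a[2]-a[0]); L=np.linalg.norm(nn)
            if L<1e-5: continue
            nn/=L; nn*=np.sign(nn[2])
            if abs(np.degrees(np.arccos(nn[2]))-28)>8: continue
            k=abs((P-a[0])@nn)<.002
            if k.sum()>best: best=k.sum();bk=k
        Q=P[bk]; cc=Q.mean(0); nn=np.linalg.svd(Q-cc)[2][2]; nn*=np.sign(nn[2])
        print(n,best,len(P),'n',nn.round(3),'tilt',np.degrees(np.arccos(nn[2])),'c',cc.round(4),'az',np.degrees(np.arctan2(nn[1],nn[0])))
w=robot.grab_frame('wrist');o=robot.get_obs()
E=np.array(w['extrinsics']);R=np.array(o['eef_rot'])
cp=-E[:3,:3].T@E[:3,3]; print('cam in tool',R.T@(cp-o['tcp_pos']));print('cam axes in tool (rows x,y,z cam)',(E[:3,:3]@R).round(3)); print(w['intrinsics'],w['k1'])
```

```text
2 518
side 205 517 n [-0.461 -0.021  0.887] tilt 27.486937444637018 c [0.5821 0.1786 0.1235] az -177.44221454733514
1 426
scene 173 425 n [-0.47   0.01   0.882] tilt 28.056141670664882 c [0.5832 0.1741 0.1262] az 178.7882173475996
cam in tool [-0.08528526 -0.12022363  0.00012739]
cam axes in tool (rows x,y,z cam) [[-0.001  0.     1.   ]
 [-0.947  0.322 -0.001]
 [-0.322 -0.947 -0.   ]]
[[326.52165733   0.         284.71827241]
 [  0.         326.52165733 209.22805879]
 [  0.           0.           1.        ]] -0.021532098532630814
```

```bash
true
```

```text
(no output)
```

View pics/side_crop.png

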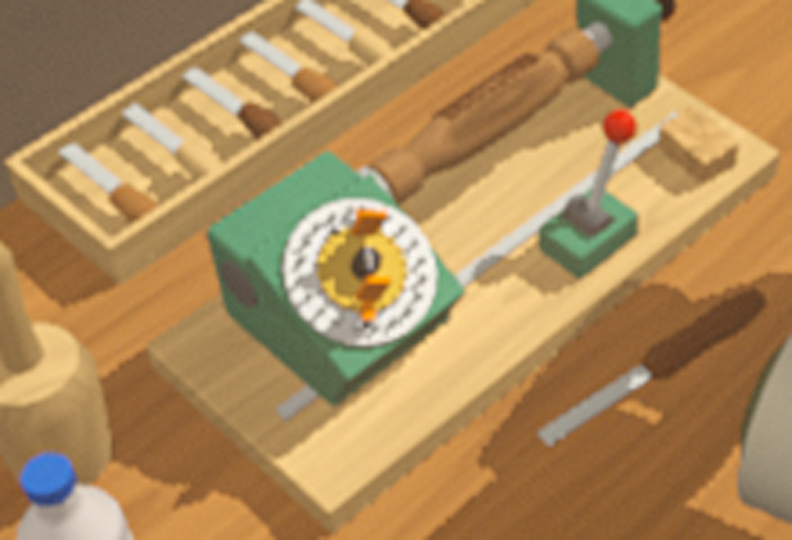

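View pics/scene_crop.png

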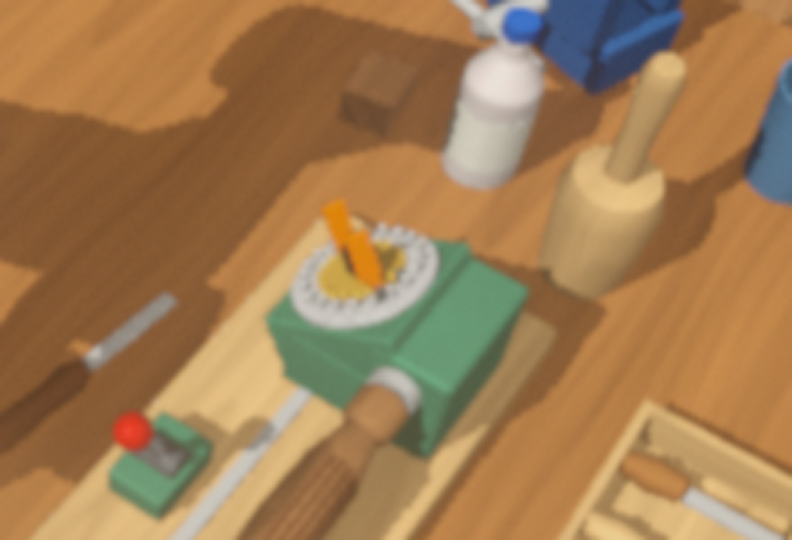

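```bash
cat >> h.py <<'E'
from scipy.spatial.transform import Rotation as Rot
def rel(Rt,pt,R0=None,p0=None):
    o=robot.get_obs()
    R0=np.array(o['eef_rot']) if R0 is None else R0; p0=np.array(o['tcp_pos']) if p0 is None else p0
    return (1000*R0.T@(np.array(pt)-p0)).round(1).tolist(), np.degrees(Rot.from_matrix(R0.T@Rt).as_rotvec()).round(2).tolist()
def toolR(n,tabdir):
    y=-np.array(n)/np.linalg.norm(n); z=np.array(tabdir,float); z-=y*(z@y); z/=np.linalg.norm(z); x=np.cross(y,z); return np.stack([x,y,z],1)
E
python3 - <<'E'
from h import *
for n in ['side','scene']:
    f=dict(np.load(f'pics/{n}1.npz',allow_pickle=True)); f['k1']=float(f['k1'])
    c=f['color'].astype(int); m=(c[...,0]>200)&(c[...,1]>90)&(c[...,1]<165)&(c[...,2]<50)
    v,u=np.nonzero(m); P=px2w(f,u,v); k=np.linalg.norm(P-[.57,.176,.14],axis=1)<.07
    P=P[k]; print(n,k.sum()); print(P.round(3)[:: max(1,len(P)//15)])
    g=(c[...,1]>c[...,0]+25)&(c[...,1]>c[...,2])
    v,u=np.nonzero(g);P=px2w(f,u,v); k=np.linalg.norm(P[:,:2]-[.6,.176],axis=1)<.2;P=P[k];print(P.min(0),P.max(0))
n=np.array([-.469,0,.883]); R=toolR(n,[1,0,0]); print(rel(R,[.517,.176,.249]))
E
```

```text
side 21
[[0.606 0.154 0.146]
 [0.581 0.169 0.176]
 [0.58  0.166 0.174]
 [0.578 0.165 0.175]
 [0.575 0.163 0.175]
 [0.577 0.159 0.171]
 [0.565 0.182 0.134]
 [0.546 0.199 0.159]
 [0.547 0.195 0.155]
 [0.544 0.2   0.158]
 [0.543 0.198 0.157]
 [0.541 0.197 0.158]
 [0.542 0.193 0.153]
 [0.537 0.193 0.157]
 [0.539 0.189 0.152]
 [0.553 0.195 0.119]
 [0.553 0.201 0.12 ]
 [0.552 0.199 0.118]
 [0.55  0.197 0.118]
 [0.551 0.203 0.119]
 [0.55  0.201 0.118]]
[ 0.50936102 -0.00420186  0.05282621] [0.69408557 0.23643492 0.14336132]
scene 140
[[0.543 0.191 0.159]
 [0.549 0.197 0.154]
 [0.545 0.189 0.151]
 [0.552 0.195 0.146]
 [0.55  0.188 0.144]
 [0.549 0.186 0.136]
 [0.573 0.157 0.176]
 [0.576 0.158 0.173]
 [0.579 0.159 0.171]
 [0.585 0.165 0.165]
 [0.581 0.156 0.163]
 [0.588 0.161 0.159]
 [0.586 0.156 0.154]
 [0.593 0.161 0.15 ]
 [0.59  0.157 0.144]
 [0.602 0.156 0.149]]
[ 0.51431403 -0.01889079  0.03710412] [0.69306262 0.22978656 0.14383193]
([-540.6, 14.8, -472.3], [25.08, -61.72, 15.37])
```

Run:
```python
from h import *
n=np.array([-.469,0,.883]); R=toolR(n,[.04,-.032,.02]); print(rel(R,np.array([.566,.18,.159])+.09*n));print(R.round(3))
```

```text
([-548.5, 25.3, -472.8], [18.41, -26.88, 21.41])
[[-0.514  0.469  0.718]
 [-0.813 -0.    -0.582]
 [-0.273 -0.883  0.381]]
```

Request:
servo_tool(commands=[[[-548, 25, -473], [18.4, -26.9, 21.4], 1], [[-548, 25, -473], [18.4, -26.9, 21.4], 1], [[-548, 25, -473], [18.4, -26.9, 21.4], 1], [[-548, 25, -473], [18.4, -26.9, 21.4], 1], [[-548, 25, -473], [18.4, -26.9, 21.4], 1], [[-548, 25, -473], [18.4, -26.9, 21.4], 1], [[-548, 25, -473], [18.4, -26.9, 21.4], 1], [[-548, 25, -473], [18.4, -26.9, 21.4], 1], [[-548, 25, -473], [18.4, -26.9, 21.4], 1], [[-548, 25, -473], [18.4, -26.9, 21.4], 1], [[-548, 25, -473], [18.4, -26.9, 21.4], 1], [[-548, 25, -473], [18.4, -26.9, 21.4], 1], [[-548, 25, -473], [18.4, -26.9, 21.4], 1], [[-548, 25, -473], [18.4, -26.9, 21.4], 1], [[-548, 25, -473], [18.4, -26.9, 21.4], 1], [[-548, 25, -473], [18.4, -26.9, 21.4], 1], [[-548, 25, -473], [18.4, -26.9, 21.4], 1]])

```text
clock: 3.45
tcp_pos: [0.523, 0.1801, 0.2385]
eef_rot: [[-0.513, 0.468, 0.719], [-0.814, 0.0, -0.581], [-0.272, -0.884, 0.381]]
contact_force: [0.3, -0.9, 0.5]
gripper_width: 0.0885
```

Run:
```python
from h import *
f=robot.grab_frame('wrist'); save(f,'wrist1'); np.savez('pics/wrist1.npz',**{k:np.array(v) for k,v in f.items()}); o=robot.get_obs(); print(o['clock'],o['q'].round(1),o['tcp_pos'],o['eef_rot'].round(3))
```

```text
3.5 [ 8.3 15.2 93.7 -5.6 43.6 47. ] [0.52294829 0.17939754 0.23864582] [[-0.514  0.468  0.719]
 [-0.813 -0.    -0.582]
 [-0.272 -0.884  0.381]]
```

View pics/wrist1.png

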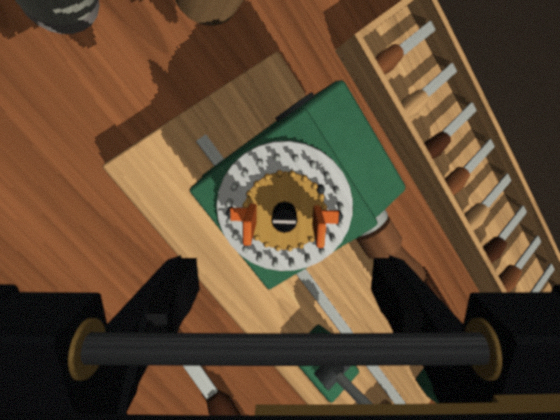

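Run:
```python
from h import *
f=dict(np.load('pics/wrist1.npz',allow_pickle=True)); f['k1']=float(f['k1'])
c=f['color'].astype(int)
v,u=np.mgrid[130:280,180:400]; v=v.ravel();u=u.ravel()
P=px2w(f,u,v); col=c[v,u]
white=(col.min(1)>120)&(col.max(1)-col.min(1)<35)&(np.hypot(u-285,v-207)<75)
Q=P[white]
for _ in range(5):
    cc=Q.mean(0); n=np.linalg.svd(Q-cc)[2][2]; n*=np.sign(n[2]); Q=P[white][abs((P[white]-cc)@n)<.0025]
print('n',n,np.degrees(np.arccos(n[2])),np.degrees(np.arctan2(n[1],n[0])),len(Q),white.sum())
# circle in plane, outer boundary via ellipse hull
e1=np.cross([0,0,1],n);e1/=np.linalg.norm(e1);e2=np.cross(n,e1)
X=np.stack([(Q-cc)@e1,(Q-cc)@e2],1)
hull=cv2.convexHull(X.astype(np.float32)); ctr,r=cv2.minEnclosingCircle(hull); print('circ',ctr,r)
C=cc+ctr[0]*e1+ctr[1]*e2; print('face centre',C)
from scipy.optimize import least_squares
h=hull[:,0]; s=least_squares(lambda p:np.hypot(h[:,0]-p[0],h[:,1]-p[1])-p[2],[*ctr,r],loss='soft_l1',f_scale=.001).x; print('ls',s, cc+s[0]*e1+s[1]*e2)
C=cc+s[0]*e1+s[1]*e2
org=(col[:,0]>150)&(col[:,1]<130)&(col[:,1]>50)&(col[:,2]<60)&(col[:,0]-col[:,1]>80)
T=P[org]; d=(T-C)@n; a=np.stack([(T-C)@e1,(T-C)@e2],1)
img=np.zeros((150,220),np.uint8);img.ravel()[org]=255
nl,lab=cv2.connectedComponents(img); L=lab.ravel()[org]
o=robot.get_obs();R=o['eef_rot']
for i in range(1,nl):
    k=L==i
    if k.sum()<15: continue
    print(i,k.sum(),'px',u[org][k].mean(),v[org][k].mean(),'h pct',np.percentile(d[k],[2,50,90,98]).round(4))
    top=k&(d>np.percentile(d[k],95)-.006); 
    print('  top mean',T[top].mean(0).round(4),'ax',a[top].mean(0).round(4),'tool-zx spread',((T[top]-C)@R[:,2]).min().round(4),((T[top]-C)@R[:,2]).max().round(4),((T[top]-C)@R[:,0]).min().round(4),((T[top]-C)@R[:,0]).max().round(4),top.sum())
blk=(col.max(1)<60)&(np.hypot(u-285,v-215)<18); B=P[blk]; d=(B-C)@n; print('hub',blk.sum(),np.percentile(d,[10,50,90]),B[d>np.percentile(d,60)].mean(0), 'e1e2',((B-C)@e1).mean(),((B-C)@e2).mean())
```

```text
n [-0.46857838  0.01070799  0.88335703] 27.94999008263549 178.6909003707667 4804 5411
circ (0.0008257718873210251, -0.007829365320503712) 0.05608437582850456
face centre [0.58434712 0.17836799 0.11919705]
ls [ 0.00078122 -0.00763214  0.05554727] [0.58452231 0.17840855 0.11928949]
1 69 px 234.3768115942029 215.1014492753623 h pct [0.0129 0.0143 0.0153 0.0156]
  top mean [0.5503 0.2016 0.1171] ax [-0.0224 -0.0317] tool-zx spread -0.0417 -0.0347 -0.0057 0.0027 69
2 148 px 330.22297297297297 216.3716216216216 h pct [0.0132 0.0145 0.0153 0.0159]
  top mean [0.6028 0.1581 0.1475] ax [0.0198 0.0297] tool-zx spread 0.0005 0.0413 -0.087 0.0048 148
3 167 px 247.2574850299401 232.51497005988023 h pct [0.0485 0.0517 0.0527 0.0532]
  top mean [0.5433 0.1945 0.1571] ax [-0.0151 -0.019 ] tool-zx spread -0.0272 0.0005 -0.087 0.007 167
4 127 px 320.79527559055117 234.49606299212599 h pct [0.0503 0.0519 0.0526 0.0531]
  top mean [0.5776 0.1652 0.1763] ax [0.0134 0.0209] tool-zx spread 0.0005 0.0269 -0.087 0.008 127
hub 496 [0.01178003 0.02536479 0.02661312] [0.57121932 0.18065537 0.14722943] e1e2 -0.0036583741495076726 0.0023860263017138803
```

Run:
```python
from h import *
n=np.array([-.4686,.0107,.8834]);n/=np.linalg.norm(n)
R=toolR(n,[.0343,-.0293,.0192]); print(rel(R,np.array([.5658,.1793,.1553])+.009*n))
R=toolR(n,[.0525,-.0435,.0304]); print(rel(R,np.array([.5658,.1793,.1553])+.009*n))
```

```text
([0.7, 84.7, -1.0], [0.37, 1.13, -0.48])
([0.7, 84.7, -1.0], [0.36, 0.09, -0.48])
```

Request:
servo_tool(commands=[[[0.7, 15, -1], [0.4, 0.6, -0.5], 1], [[0.7, 35, -1], [0.4, 0.6, -0.5], 1], [[0.7, 55, -1], [0.4, 0.6, -0.5], 1], [[0.7, 70, -1], [0.4, 0.6, -0.5], 1], [[0.7, 80, -1], [0.4, 0.6, -0.5], 1], [[0.7, 84.7, -1], [0.4, 0.6, -0.5], 1], [[0.7, 84.7, -1], [0.4, 0.6, -0.5], 1], [[0.7, 84.7, -1], [0.4, 0.6, -0.5], 1]])

```text
clock: 4.3
tcp_pos: [0.5619, 0.18, 0.164]
eef_rot: [[-0.525, 0.47, 0.709], [-0.807, -0.011, -0.59], [-0.27, -0.883, 0.385]]
contact_force: [0.0, -0.2, -0.7]
gripper_width: 0.0879
```

Run:
```python
from h import *
f=robot.grab_frame('wrist'); save(f,'wrist2'); o=robot.get_obs(); print(o['clock'],o['contact_force'],o['tcp_pos'])
```

```text
4.35 [0.46116152 0.46549599 0.33494534] [0.56191375 0.18003605 0.16405849]
```

View pics/wrist2.png

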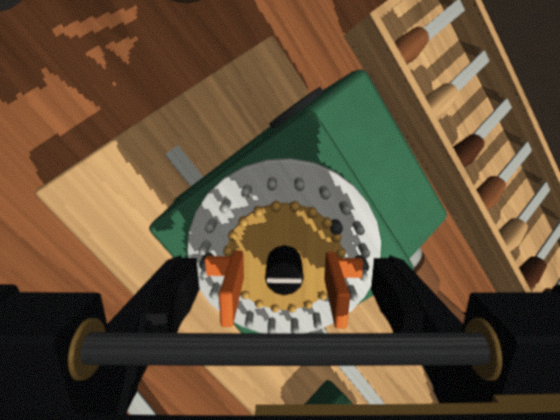

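Request:
servo_tool(commands=[[[0, 0, 0], [0, 0, 0], 0.3], [[0, 0, 0], [0, 0, 0], 0.3], [[0, 0, 0], [0, 0, 0], 0.3], [[0, 0, 0], [0, 0, 0], 0.3], [[0, 0, 0], [0, 0, 0], 0.3], [[0, 0, 0], [0, 0, 0], 0.3], [[0, 0, 0], [0, 0, 0], 0.3], [[0, 0, 0], [0, 0, 0], 0.3]], squeeze=25)

```text
clock: 5.15
tcp_pos: [0.5617, 0.1801, 0.1637]
eef_rot: [[-0.525, 0.469, 0.71], [-0.807, -0.011, -0.59], [-0.269, -0.883, 0.385]]
contact_force: [-5.1, 0.4, 5.4]
gripper_width: 0.0408
```

Run:
```python
from h import *
f=robot.grab_frame('wrist'); save(f,'wrist3'); o=robot.get_obs(); print(o['clock'],o['contact_force'],o['tcp_pos'],o['gripper_width'],o['moment'])
```

```text
5.2 [-5.12541393  0.94820871  5.34817086] [0.56170541 0.18011698 0.1636592 ] 0.04071117730699299 [0.05988136 0.48855163 0.0554597 ]
```

View pics/wrist3.png

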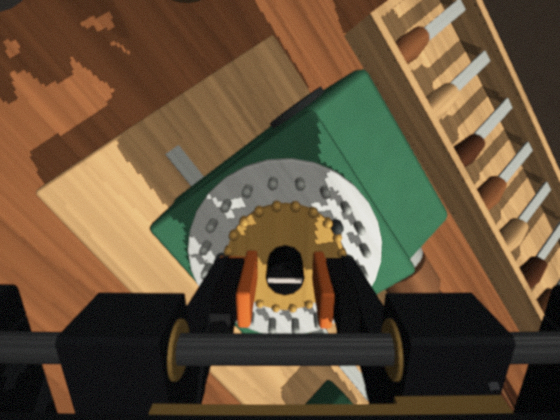

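Request:
servo_tool(commands=[[[0, 0, 0], [0, 6, 0], 0.3], [[0, 0, 0], [0, 12, 0], 0.3], [[0, 0, 0], [0, 18, 0], 0.3], [[0, 0, 0], [0, 24, 0], 0.3], [[0, 0, 0], [0, 30, 0], 0.3], [[0, 0, 0], [0, 36, 0], 0.3], [[0, 0, 0], [0, 42, 0], 0.3], [[0, 0, 0], [0, 48, 0], 0.3], [[0, 0, 0], [0, 54, 0], 0.3], [[0, 0, 0], [0, 60, 0], 0.3], [[0, 0, 0], [0, 66, 0], 0.3], [[0, 0, 0], [0, 72, 0], 0.3], [[0, 0, 0], [0, 72, 0], 0.3], [[0, 0, 0], [0, 72, 0], 0.3]])

```text
clock: 6.6
tcp_pos: [0.5622, 0.1782, 0.164]
eef_rot: [[-0.837, 0.47, -0.281], [0.312, -0.014, -0.95], [-0.45, -0.883, -0.135]]
contact_force: [-3.9, -14.5, 7.8]
gripper_width: 0.0406
```

Run:
```python
from h import *
f=robot.grab_frame('wrist'); save(f,'wrist4'); o=robot.get_obs(); print(o['clock'],o['contact_force'],o['tcp_pos'],o['gripper_width'],o['moment'],o['q'].round(1))
f=robot.grab_frame('side');cr=f['color'][160:310,110:330]; cv2.imwrite(f'pics/side4.png',cv2.resize(cr[:,:,::-1],None,fx=3.6,fy=3.6,interpolation=cv2.INTER_CUBIC))
```

```text
6.65 [ -3.75204691 -13.93429933   7.62218756] [0.56220589 0.17814692 0.16395318] 0.04113061239321074 [-2.06316262  0.22151188 -1.12764566] [  7.8  24.   94.6  -8.   34.  121.7]
```

View pics/wrist4.png

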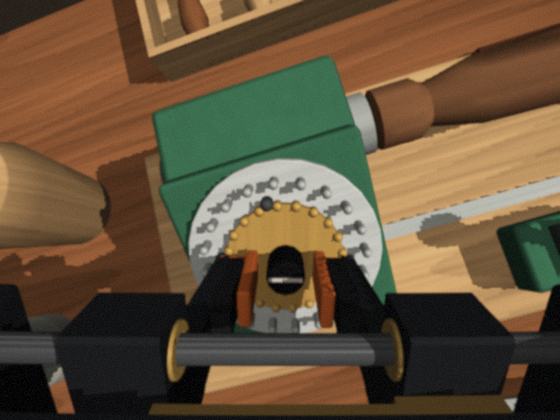

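View pics/side4.png

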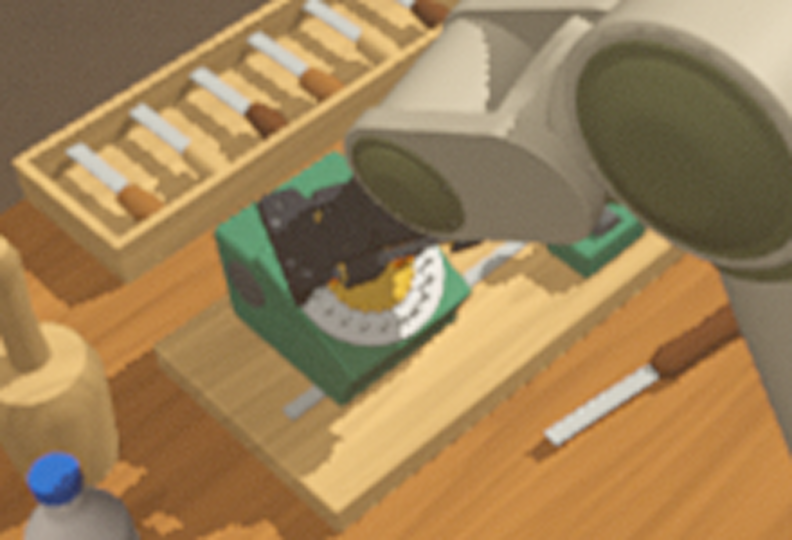

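Request:
servo_tool(commands=[[[0, 0, 1.7], [0, 0, 0], 0.3], [[0, 0, 1.7], [0, 0, 0], 0.3], [[0, 0, 1.7], [0, 0, 0], 1], [[0, 0, 1.7], [0, 0, 0], 1], [[0, 0, 1.7], [0, 0, 0], 1], [[0, 0, 1.7], [0, 0, 0], 1], [[0, 0, 1.7], [0, 0, 0], 1], [[0, 0, 1.7], [0, 0, 0], 1], [[0, 0, 1.7], [0, 0, 0], 1]])

```text
clock: 7.6
tcp_pos: [0.5613, 0.1785, 0.163]
eef_rot: [[-0.838, 0.469, -0.28], [0.312, -0.011, -0.95], [-0.449, -0.883, -0.137]]
contact_force: [0.3, 0.6, -0.6]
gripper_width: 0.0883
```

Request:
servo_tool(commands=[[[0, -10, 0], [0, 0, 0], 1], [[0, -30, 0], [0, 0, 0], 1], [[0, -55, 0], [0, 0, 0], 1], [[0, -85, 0], [0, 0, 0], 1], [[0, -100, 0], [0, 0, 0], 1], [[0, -100, 0], [0, 0, 0], 1]])

```text
clock: 8.2
tcp_pos: [0.5142, 0.1798, 0.2541]
eef_rot: [[-0.836, 0.473, -0.279], [0.312, -0.01, -0.95], [-0.452, -0.881, -0.139]]
contact_force: [0.1, -0.3, -0.4]
gripper_width: 0.088
```

Run:
```python
from h import *
f=robot.grab_frame('wrist'); save(f,'wrist5'); np.savez('pics/wrist5.npz',**{k:np.array(v) for k,v in f.items()})
o=robot.get_obs(); print(o['clock'],o['contact_force'],o['tcp_pos'],o['gripper_width'],o['q'].round(1))
for n in ['scene','side']:
    g=robot.grab_frame(n); np.savez(f'pics/{n}5.npz',**{k:np.array(v) for k,v in g.items()}); save(g,n+'5')
    for t in ['clamp_ball']:
        print(n,[(round(x['confidence'],2),cam2w(g,x['at']).round(3).tolist()) for x in robot.boxes_of(g,t)[:3]])
```

```text
8.25 [ 0.07208878  0.80731182 -0.61741543] [0.51430243 0.17959341 0.25250105] 0.08841398388926719 [  8.8  13.6  93.5  -6.6  45.4 120.6]
scene [(0.65, [0.543, -0.046, 0.143]), (0.47, [0.357, -0.392, 0.028])]
side []
```

View pics/wrist5.png

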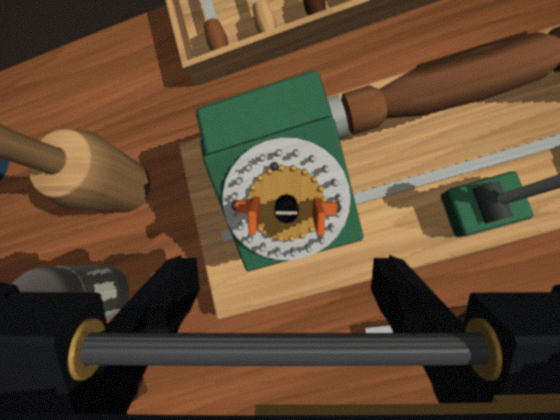

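View pics/scene5.png

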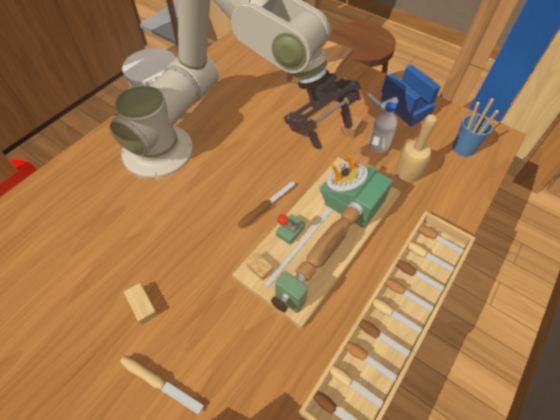

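Run:
```python
from h import *
ang=[]
n=np.array([-.4686,.0107,.8834]);n/=np.linalg.norm(n);C=np.array([.5845,.1784,.1193])
e1=np.cross([0,0,1],n);e1/=np.linalg.norm(e1);e2=np.cross(n,e1)
for w in ['wrist1','wrist5']:
    f=dict(np.load(f'pics/{w}.npz',allow_pickle=True)); f['k1']=float(f['k1']); c=f['color'].astype(int)
    v,u=np.mgrid[130:280,180:400]; v=v.ravel();u=u.ravel();P=px2w(f,u,v);col=c[v,u]
    org=(col[:,0]>130)&(col[:,1]<130)&(col[:,1]>40)&(col[:,2]<60)&(col[:,0]-col[:,1]>70)
    T=P[org]-C; h=T@n; 
    for lo,hi in [(.045,.058),(.010,.018)]:
        k=(h>lo)&(h<hi); X=np.stack([T[k]@e1,T[k]@e2],1); X=X[np.hypot(*X.T)<.05]
        lab=cv2.kmeans(X.astype(np.float32),2,None,(3,50,1e-7),5,0)[1].ravel(); m=[X[lab==i].mean(0) for i in (0,1)]; m.sort(key=lambda p:-p[0]); d=m[0]-m[1]
        print(w,lo,len(X),'angle',np.degrees(np.arctan2(d[1],d[0])),'sep',np.linalg.norm(d),[np.linalg.norm(x) for x in m])
for n in ['side1','scene1','scene5']:
    f=dict(np.load(f'pics/{n}.npz',allow_pickle=True)); f['k1']=float(f['k1']); c=f['color'].astype(int)
    m=(c[...,0]>130)&(c[...,1]<70)&(c[...,2]<70)
    v,u=np.nonzero(m);P=px2w(f,u,v);k=np.linalg.norm(P-[.535,-.04,.14],axis=1)<.06;P=P[k]
    E=f['extrinsics'];cp=-E[:3,:3].T@E[:3,3]
    from scipy.optimize import least_squares
    # ray through centroid + sphere radius
    r=px2w(f,[u[k].mean()],[v[k].mean()],np.array([1.]))[0]-cp; r/=np.linalg.norm(r)
    near=np.linalg.norm(P-cp,axis=1).min()
    med=np.median(P,0)
    print(n,len(P),'median surf',med.round(4),'centre~',(cp+r*(np.percentile(np.linalg.norm(P-cp,axis=1),5)+.014)).round(4))
    # green block of clamp
    g=(c[...,1]>c[...,0]+20)&(c[...,1]>c[...,2]+5); v,u=np.nonzero(g);P=px2w(f,u,v);k=np.linalg.norm(P[:,:2]-[.55,-.02],axis=1)<.08;P=P[k]; print('green',P.min(0).round(3),P.max(0).round(3)); 
    top=P[P[:,2]>.045] ; print(len(top), top.mean(0) if len(top) else '')
    # block depth of bed rail direction: leg
```

```text
wrist1 0.045 327 angle 53.99828977057337 sep 0.049106741866770415 [np.float64(0.02479186450816362), np.float64(0.024340306513695967)]
wrist1 0.01 239 angle 55.176868354043954 sep 0.07440617207588057 [np.float64(0.03590343498384477), np.float64(0.03850694789284909)]
wrist5 0.045 321 angle -17.747809462789963 sep 0.04932849607611267 [np.float64(0.02503232715466298), np.float64(0.024397165990937813)]
wrist5 0.01 189 angle -20.398379899501563 sep 0.07400956491118307 [np.float64(0.036145285006950904), np.float64(0.03799469111296906)]
side1 53 median surf [ 0.5289 -0.0415  0.145 ] centre~ [ 0.5331 -0.0465  0.1385]
green [ 0.507 -0.045  0.035] [0.573 0.024 0.077]
169 [ 0.52673083 -0.00635777  0.05783746]
scene1 69 median surf [ 0.5358 -0.0529  0.1472] centre~ [ 0.5325 -0.0482  0.1391]
green [ 0.513 -0.048  0.04 ] [0.559 0.02  0.064]
247 [ 0.53715913 -0.02360504  0.05877859]
scene5 46 median surf [ 0.5379 -0.0518  0.1468] centre~ [ 0.5334 -0.0472  0.1372]
green [ 0.513 -0.048  0.043] [0.559 0.02  0.064]
227 [ 0.53698455 -0.02522978  0.05871466]
```

Run:
```python
from h import *
y=np.array([0,0,-1.]); z=np.array([.9997,-.0227,0]); x=np.cross(y,z); R=np.stack([x,y,z],1); print(R)
print(rel(R,[.533,-.0475,.235]))
```

```text
[[-0.0227  0.      0.9997]
 [-0.9997  0.     -0.0227]
 [-0.     -1.      0.    ]]
([-79.4, 24.8, 212.5], [-19.26, -104.64, -25.95])
```

Request:
servo_tool(commands=[[[-79.4, 24.8, 212.5], [-19.26, -104.64, -25.95], 0.7], [[-79.4, 24.8, 212.5], [-19.26, -104.64, -25.95], 0.7], [[-79.4, 24.8, 212.5], [-19.26, -104.64, -25.95], 0.7], [[-79.4, 24.8, 212.5], [-19.26, -104.64, -25.95], 0.7], [[-79.4, 24.8, 212.5], [-19.26, -104.64, -25.95], 0.7], [[-79.4, 24.8, 212.5], [-19.26, -104.64, -25.95], 0.7], [[-79.4, 24.8, 212.5], [-19.26, -104.64, -25.95], 0.7], [[-79.4, 24.8, 212.5], [-19.26, -104.64, -25.95], 0.7], [[-79.4, 24.8, 212.5], [-19.26, -104.64, -25.95], 0.7], [[-79.4, 24.8, 212.5], [-19.26, -104.64, -25.95], 0.7], [[-79.4, 24.8, 212.5], [-19.26, -104.64, -25.95], 0.7], [[-79.4, 24.8, 212.5], [-19.26, -104.64, -25.95], 0.7], [[-79.4, 24.8, 212.5], [-19.26, -104.64, -25.95], 0.7], [[-79.4, 24.8, 212.5], [-19.26, -104.64, -25.95], 0.7], [[-79.4, 24.8, 212.5], [-19.26, -104.64, -25.95], 0.7], [[-79.4, 24.8, 212.5], [-19.26, -104.64, -25.95], 0.7], [[-79.4, 24.8, 212.5], [-19.26, -104.64, -25.95], 0.7]])

```text
clock: 10.15
tcp_pos: [0.5331, -0.0475, 0.2354]
eef_rot: [[-0.025, 0.001, 1.0], [-1.0, 0.001, -0.025], [-0.001, -1.0, 0.001]]
contact_force: [-0.0, -0.4, -0.8]
gripper_width: 0.062
```

Run:
```python
from h import *
f=robot.grab_frame('wrist'); save(f,'wrist6'); o=robot.get_obs(); print(o['clock'],o['tcp_pos'],o['q'].round(1),o['eef_rot'].round(3),o['gripper_width'])
c=f['color'].astype(int); m=(c[...,0]>110)&(c[...,1]<70)&(c[...,2]<70)
v,u=np.nonzero(m);P=px2w(f,u,v);k=np.linalg.norm(P-[.535,-.04,.14],axis=1)<.06;P=P[k];u=u[k];v=v[k]
E=np.array(f['extrinsics']);cp=-E[:3,:3].T@E[:3,3]
(uc,vc),r=cv2.minEnclosingCircle(np.stack([u,v],1).astype(np.float32)); print(uc,vc,r,len(u))
d=px2w(f,[uc],[vc],np.array([1.]))[0]-cp; d/=np.linalg.norm(d)
print('centre',cp+d*(np.percentile(np.linalg.norm(P-cp,axis=1),3)+.014))
from scipy.optimize import least_squares
s=least_squares(lambda p:np.linalg.norm(P-p,axis=1)-.014,P.mean(0)-[0,0,.01],loss='soft_l1',f_scale=.001); print('sphere',s.x)
```

```text
10.2 [ 0.53304597 -0.04756229  0.23557107] [-17.8  21.6  79.6   0.1  78.8 -16.4] [[-0.025  0.001  1.   ]
 [-1.     0.001 -0.025]
 [-0.001 -1.     0.001]] 0.062034675859738875
284.8157958984375 222.17369079589844 18.852458953857422 819
centre [ 0.53446487 -0.0470032   0.13687941]
sphere [ 0.53426848 -0.0464923   0.13629855]
```

View pics/wrist6.png

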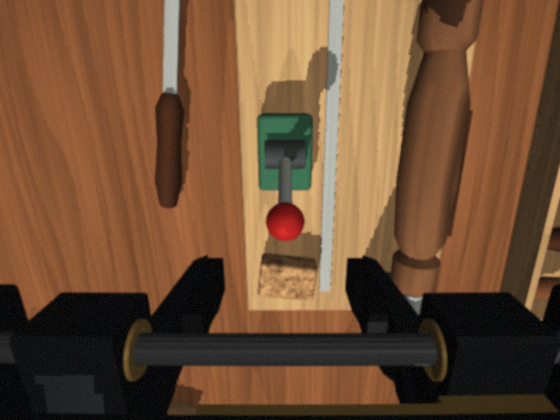

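Request:
servo_tool(commands=[[[-0.5, 25, 1.4], [0, 0, 0], 0.7], [[-0.5, 55, 1.4], [0, 0, 0], 0.7], [[-0.5, 80, 1.4], [0, 0, 0], 0.7], [[-0.5, 92, 1.4], [0, 0, 0], 0.7], [[-0.5, 92, 1.4], [0, 0, 0], 0.7], [[-0.5, 92, 1.4], [0, 0, 0], 0.2], [[-0.5, 92, 1.4], [0, 0, 0], 0.2], [[-0.5, 92, 1.4], [0, 0, 0], 0.2], [[-0.5, 92, 1.4], [0, 0, 0], 0.2], [[-0.5, 92, 1.4], [0, 0, 0], 0.2], [[-0.5, 92, 1.4], [0, 0, 0], 0.2]], squeeze=10)

```text
clock: 11.3
tcp_pos: [0.5335, -0.0469, 0.1443]
eef_rot: [[-0.022, -0.001, 1.0], [-1.0, 0.0, -0.022], [-0.0, -1.0, -0.001]]
contact_force: [-6.7, -1.1, 4.6]
gripper_width: 0.0266
```

Run:
```python
from h import *
o=robot.get_obs(); print(o['contact_force'],o['tcp_pos'],o['gripper_width'])
a0=-.443
for a in np.linspace(a0,.55,11):
    dy=85*(np.sin(a)-np.sin(a0)); dz=85*(np.cos(a)-np.cos(a0)); print(round(a,2),'x',round(-dy,1),'y',round(-dz,1),'z',round(.0*dy,1))
```

```text
[-6.74502715 -1.10947271  4.56516164] [ 0.53347687 -0.0469089   0.14430996] 0.026632990196449317
-0.44 x -0.0 y -0.0 z 0.0
-0.34 x -7.8 y -3.2 z 0.0
-0.24 x -15.9 y -5.7 z 0.0
-0.15 x -24.1 y -7.3 z 0.0
-0.05 x -32.5 y -8.1 z 0.0
0.05 x -41.0 y -8.1 z 0.0
0.15 x -49.4 y -7.2 z 0.0
0.25 x -57.6 y -5.5 z 0.0
0.35 x -65.7 y -3.0 z 0.0
0.45 x -73.5 y 0.3 z 0.0
0.55 x -80.9 y 4.3 z 0.0
```

Request:
servo_tool(commands=[[[-4, -1.6, -0.8], [0, 0, 0], 0.2], [[-8, -3.2, -0.8], [0, 0, 0], 0.2], [[-16, -5.7, -0.8], [0, 0, 0], 0.2], [[-24, -7.3, -0.8], [0, 0, 0], 0.2], [[-32.5, -8.1, -0.8], [0, 0, 0], 0.2], [[-41, -8.1, -0.8], [0, 0, 0], 0.2], [[-49.4, -7.2, -0.8], [0, 0, 0], 0.2], [[-57.6, -5.5, -0.8], [0, 0, 0], 0.2], [[-65.7, -3, -0.8], [0, 0, 0], 0.2], [[-73.5, 0.3, -0.8], [0, 0, 0], 0.2], [[-80.9, 4.3, -0.8], [0, 0, 0], 0.2], [[-81, 4.3, -0.8], [0, 0, 0], 0.2], [[-81, 4.3, -0.8], [0, 0, 0], 0.2]])

```text
clock: 12.6
tcp_pos: [0.5352, 0.0349, 0.1392]
eef_rot: [[-0.022, 0.0, 1.0], [-1.0, 0.001, -0.022], [-0.001, -1.0, 0.0]]
contact_force: [-3.6, 0.1, -3.6]
gripper_width: 0.0264
```

Run:
```python
from h import *
o=robot.get_obs(); print(o['clock'],o['contact_force'],o['tcp_pos'],o['gripper_width'])
f=robot.grab_frame('wrist'); save(f,'wrist7')
```

```text
12.6 [-3.62083114  0.14979179 -3.6266206 ] [0.53524454 0.0348737  0.1392269 ] 0.026417621109521006
```

View pics/wrist7.png

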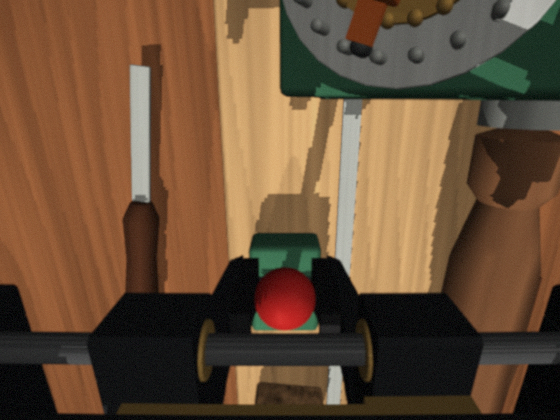

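Request:
servo_tool(commands=[[[-3, 1.8, 0], [0, 0, 0], 0.2], [[-6, 3.6, 0], [0, 0, 0], 0.2], [[-6, 3.6, 0], [0, 0, 0], 0.2]])

```text
clock: 12.95
tcp_pos: [0.5354, 0.0391, 0.1368]
eef_rot: [[-0.023, 0.001, 1.0], [-1.0, -0.002, -0.023], [0.002, -1.0, 0.001]]
contact_force: [-7.3, -6.2, 3.1]
gripper_width: 0.0263
```

Request:
servo_tool(commands=[[[0, 0, 0], [0, 0, 0], 0.7], [[0, 0, 0], [0, 0, 0], 0.7], [[0, 0, 0], [0, 0, 0], 0.7], [[0, 0, 0], [0, 0, 0], 0.7], [[0, -15, 0], [0, 0, 0], 0.7], [[0, -40, 0], [0, 0, 0], 0.7], [[0, -70, 0], [0, 0, 0], 0.7], [[0, -100, 0], [0, 0, 0], 0.7], [[0, -120, 0], [0, 0, 0], 0.7], [[0, -120, 0], [0, 0, 0], 0.7]])

```text
clock: 13.95
tcp_pos: [0.5365, 0.04, 0.2588]
eef_rot: [[-0.022, 0.008, 1.0], [-1.0, -0.0, -0.022], [0.0, -1.0, 0.008]]
contact_force: [-0.2, 0.7, 0.5]
gripper_width: 0.062
```

Run:
```python
from h import *
o=robot.get_obs(); print(o['clock'],o['contact_force'],o['tcp_pos'],o['gripper_width'])
f=robot.grab_frame('wrist'); save(f,'wrist8')
c=f['color'].astype(int); m=(c[...,0]>110)&(c[...,1]<70)&(c[...,2]<70)
v,u=np.nonzero(m);P=px2w(f,u,v);k=np.linalg.norm(P-[.535,.035,.14],axis=1)<.05;P=P[k]
from scipy.optimize import least_squares
print(len(P));s=least_squares(lambda p:np.linalg.norm(P-p,axis=1)-.014,P.mean(0)-[0,0,.01],loss='soft_l1',f_scale=.001); print('sphere',s.x)
g=robot.grab_frame('scene');save(g,'scene8')
# dial angle
n=np.array([-.4686,.0107,.8834]);n/=np.linalg.norm(n);C=np.array([.5845,.1784,.1193])
e1=np.cross([0,0,1],n);e1/=np.linalg.norm(e1);e2=np.cross(n,e1)
v,u=np.mgrid[0:280,150:560]; v=v.ravel();u=u.ravel();P=px2w(f,u,v);col=c[v,u]
org=(col[:,0]>130)&(col[:,1]<130)&(col[:,1]>40)&(col[:,2]<60)&(col[:,0]-col[:,1]>70)
T=P[org]-C; h=T@n; k=(h>.045)&(h<.058); X=np.stack([T[k]@e1,T[k]@e2],1); X=X[np.hypot(*X.T)<.05]; print(len(X))
if len(X)>20:
    lab=cv2.kmeans(X.astype(np.float32),2,None,(3,50,1e-7),5,0)[1].ravel(); m=[X[lab==i].mean(0) for i in (0,1)]; m.sort(key=lambda p:-p[0]); d=m[0]-m[1]; print(np.degrees(np.arctan2(d[1],d[0])),np.linalg.norm(d))
```

```text
13.95 [-0.20639656  0.65544176  0.45294281] [0.53651833 0.04002522 0.25875218] 0.0619656050971425
594
sphere [0.53606286 0.03375788 0.13168373]
208
69.72625701283378 0.007246108674693751
```

View pics/wrist8.png

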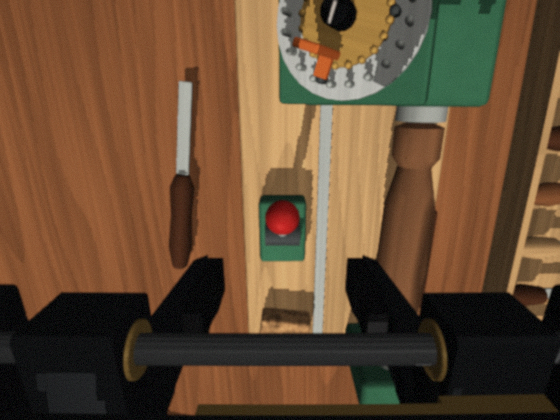

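View pics/scene8.png

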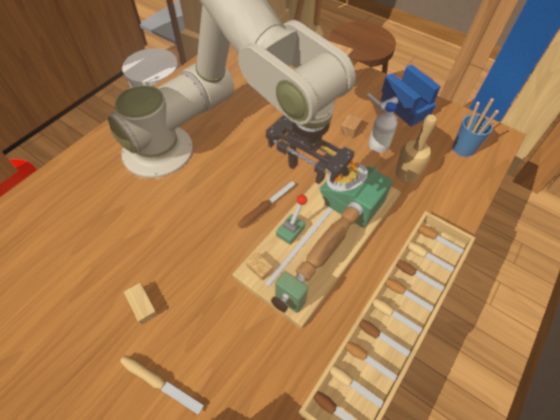

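Run:
```python
from h import *
print(robot.sign_off())
```

```text
the job is handed in; nothing more can be done
None
```

I turned the index dial four clicks clockwise and released it, then swung the clamp lever over to its stop on the dial's side. I handed the job in at about 14 s of the 54 s allowed.

**Dial:** After I let go, the upper parts of the tabs showed a turn of 71.7° and the orange parts nearer the plate showed 75.6°. The target is 72° within 5°, and I trust the first figure more. The tabs sit 49.3 mm apart, against 49.1 mm before, so both have sprung out.

**Clamp lever:** The ball centre went from (0.534, −0.047, 0.137) to (0.536, 0.034, 0.132). That is about 0.57 rad past upright, against 0.55 rad for the stop. I also felt about 6 N of reaction when pushing against the stop.

**Hand-in:** The gripper was open and about 120 mm above the ball, with contact force near zero. In the last scene picture the gouges, the mallet, the glue and the other loose items look unmoved; I judged that by eye and did not measure them.

**Failed check:** My repeat measurement of the dial angle after the clamp move was not usable, because only one tab was in the wrist picture. The dial figures come from just before that move, and nothing touched the dial after them.

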